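Clamp a plaster mould with a telescoping hold-down

TASK

Clamp the plaster mould shut under the telescoping hold-down: turn the red handle anticlockwise (seen from above) to its stop to unlock the post, slide the post down until its spring foot presses on the mould with about 8 N, then, keeping it at that length, turn the handle clockwise all the way back to lock it and let go. The foot must stay pressing on the mould with about 8 N; never press it with more than 15 N, as plaster chips, and leave the jars and the clay beaker where they stand.

Things in the scene. Friction and masses are not known exactly. Their poses are not given: they have to be found in the camera images.
- grip (a point): Middle of the red paddle handle on top of the post: 56 mm long (x; white mark at +x), 18 mm thick (y, the way to pinch it), 38 mm tall, its top 16 mm above this point. A black collar 32 mm across begins 22 mm below this point; keep the fingertips above it. Turns and slides with the post, whose vertical axis (z up) runs through this point.
- post (a joint): Slide of the post down out of its tube, in m: 0 fully up, 0.070 lower stop. At 0 the underside of its foot (black rubber disc, 28 mm across) is 114 mm above the table, 1 mm lower per mm slid until it meets the mould. The foot is sprung in the post, 3.5 N per mm, 12 mm travel: 8 N is 2.3 mm of sliding past first touch. Locked, it holds against 25 N.
- handle (a joint): Turn of the handle in rad: 0 locked, growing anticlockwise seen from above to 1.1 at the stop. The lock (a cam on a brake shoe) is free beyond 0.75, bites below that and is full at 0 to 0.1. Turning takes up to about 0.5 N m near 0; it stays where it is left.
- stand: Fixed stand: dark steel base plate 100 x 180 x 10 mm, steel column 90 mm to the side of the post (its +y), blue arm, and the tube; nothing of it but the post is higher than 205 mm. Origin on the table right below the post's axis, z up.
- mould: White two-part plaster block mould, 84 x 84 mm, fixed on the base plate under the foot. Origin at the centre of its underside (10 mm above the table). Its top is flat and lies 54 to 84 mm above the table; the height differs from mould to mould and is not measured: find it by touch.
- jar_teal: Loose glaze jar with a teal band, 62 mm across, 73 mm tall; origin at the centre of its underside. Leave it alone.
- jar_ochre: Loose glaze jar with an ochre band, 62 mm across, 73 mm tall; origin at the centre of its underside. Leave it alone.
- cup_beaker: Loose grey clay beaker, 78 mm across, 84 mm tall; origin at the centre of its underside. Leave it alone.
- tube_top (a point): Centre of the upper end of the aluminium tube (38 mm across, from 135 to 205 mm above the table) in which the steel post slides. Unlocked, the post weighs about 2.5 N and drags with about 4 N: it stays where it is left and slides down under 1 to 2 N of push; push beyond that presses the foot on the mould.

How it is judged:
By the outcome, as a careful person would: the job done as asked, in the order asked, and still so for the second after the job is handed in, with the robot touching nothing.
It also fails if it takes over 48 s, if anything falls off the work surface, if the arm or the gripper's body presses on something with over 40 N, if the wrist force passes 120 N, or if a joint passes its speed limit or range.

ROBOT

A 6-joint arm with a two-finger parallel gripper is mounted at the origin on the work surface; the furniture and walls round the work are solid. World frame = base frame: x ahead of the robot, y to its left, z up, the work surface at z = 0. Lengths are in m, angles in rad, forces in N, time in s.
With the tool pointing down it reaches from about 0.225 to 0.875 m from the base axis. Payload 3.4 kg.
Tool frame: the origin (TCP) lies midway between the tips of the shut fingers; the grasp point (between the pads) lies 19 mm behind it (pinch_z is the distance from the TCP to the grasp point, in m); z points along the fingers, y is the line along which they close (so a half turn about z gives the same grasp; the last joint's range is limited). The gripper opens to 85 mm and grips with 20 to 120 N. Pads are 22 mm wide; open, the fingers measure 114 mm over their backs; the gripper's body (76 mm by 85 mm) begins 54 mm behind the grasp point. The pads swing forward as they close: fully open they stand 13 mm farther back than shut.
Start: joints at [-1.467, 0.276, 1.505, -0, 1.361, -0.121], TCP at [0.128, -0.561, 0.231] pointing down, gripper open.
Joint ranges: [-2.89, 2.89], [-0.75, 2.08], [0.22, 2.7], [-1.18, 4.32], [0.11, 2.71], [-2.7, 2.7]. Speed limits (rad/s): [2.57, 2.57, 3.14, 3.14, 3.14, 3.14].

INTERFACE

Orientations are given as a unit quaternion [w, x, y, z].
In Python, from rig import get_state, get_image, sign_off, pinch_z gives the robot as it stands.
- The arm moves only by the tool send_rows, never from a script. Its argument "steps" is one flat list of numbers, 5 for each row, row after row: the gripper's target within -1 to 1 (fully open at 1, half-way at 0, shut at -1), then the shift along the tool's x, y, z in cm, then the turn about the tool's z in degrees. In form: [gripper, x, y, z, roll, gripper, x, y, z, roll, ...]. A call has 1 to 12 rows; each row shifts and turns the commanded pose from where the row before left it, along the tool's axes as they then stand; what a row does not reach is not made up. A row lasts 1/10 s, in which the tool goes at most 50 mm and 8.59 degrees, less where a joint would pass 70% of its speed; a pose out of reach is approached as far as the arm can. A call is refused whole if a number of a shift passes 5 or a number of a turn 8.59, either way. A call with a gripper value outside its range is refused whole. The fingers move at their own pace and stop on an object; "newtons" is the grip in N (left out, the last holds). Time passes only in rows, so rows that do not move let the fingers close. It gives the time, the measured TCP pose, the force, the opening and the grip force at its end, in the units of the state.
- get_state(): the state, without advancing time (a new reading comes with each control period).
- get_image(name): name is "scene" or "top" or "wrist"; returns a dict with "color" (384x512x3 uint8, red, green, blue), "mtx" (3x3 intrinsics, pixels), "k1" (the pictures are not rectified: a ray, as slopes to the right and down, at radius r is drawn at 1 + k1 r^2 times it, then the intrinsics apply), "T" (4x4, takes a point from camera to world coordinates); the wrist camera has in their place "mount" (4x4, takes a point from camera to tool coordinates, whose origin is the TCP and whose axes are the flange's). Camera axes: x right, y down, z forward; pixel columns grow to the right and rows downward; lengths in m; the calibration is good to about 2 mm. A picture is of the moment at which its call begins: read the wrist's pose just before it. There is no depth.
- sign_off(): hands the job in; it is judged then, once.
The state is a dict: "clock": time; "qpos": joint angles; "qd": joint speeds; "effort": joint torques, N m; "position": TCP position; "ee_rot": TCP orientation; "contact_force": force on the tool from outside, world axes, zero at the start; "moment": the same for the moment, N m; "width": finger opening in m; "gripper_force": force on a finger pad.
Only numpy, scipy, OpenCV 4.12 (cv2) and the standard library are available. Lean on these libraries where they do the work, as an engineer would, in place of code of your own. Each camera call takes 0.05 s, during which the arm holds its last target. There are 200 camera calls.

## Working session

There is one attempt and no reset: what is moved stays moved. The work goes in short steps, Python scripts to look and compute and a tool call to move; the robot and the scene stay as the last step left them, time stands still between calls to the robot, and variables do not carry over. Pictures are saved under pics/ and viewed, at most 10 in all, crops included, and the job is handed in when it is done.

Besides the shell and the picture viewer there is one more tool, called as name(argument=value, ...), one argument or row to a line, values as JSON. send_rows: Moves the arm, as the interface text tells. Its arguments: {"type":"object","properties":{"steps":{"type":"array"},"newtons":{"type":"number"}},"required":["steps"]}

```bash
mkdir -p pics
cat > h.py <<'E'
import numpy as np, cv2
from rig import *
def grab(n,f):
    s=get_state(); im=get_image(n); cv2.imwrite('pics/'+f,im['color'][:,:,::-1]); np.save('pics/'+f+'.npy',{'im':im,'s':s},allow_pickle=True); return s,im
E
python3 - <<'E'
from h import *
import h
s,a=grab('scene','s1.png'); s,b=grab('top','t1.png')
print(s); print(a['T'],b['T'],a['mtx'],b['mtx'],a['k1'],b['k1'],pinch_z)
E
```

```text
{'clock': 0.05, 'qpos': array([-1.46699484e+00,  2.76585955e-01,  1.50609283e+00,  2.15330416e-06,
        1.36068817e+00, -1.20966657e-01]), 'qd': array([-9.09304695e-04, -1.46680003e-03, -2.77602242e-03, -7.32005791e-04,
       -1.93183480e-03, -1.67976136e-05]), 'effort': array([ 6.57809360e-04, -4.18080425e+01, -2.46676344e+01, -5.02965431e-04,
        5.39702756e-03, -5.69051707e-06]), 'position': array([ 0.12811771, -0.56002742,  0.23046091]), 'ee_rot': array([-8.87111116e-04,  9.93691189e-01,  1.12147379e-01,  8.66670948e-06]), 'contact_force': array([-0.08907468,  1.51689371, -0.7111659 ]), 'moment': array([-0.01771206, -0.01745127, -0.01561786]), 'gripper_force': 0.0, 'width': 0.0856466670416469}
[[-8.72376896e-01 -3.67128040e-01  3.22762381e-01  8.60614279e-02]
 [-4.88833838e-01  6.55416777e-01 -5.75734599e-01  6.16399248e-01]
 [-1.75564792e-04 -6.60034735e-01 -7.51235061e-01  9.65421709e-01]
 [ 0.00000000e+00  0.00000000e+00  0.00000000e+00  1.00000000e+00]] [[-0.02282709 -0.98875124  0.14781717  0.19395469]
 [-0.9997124   0.02366272  0.00389684  0.03607431]
 [-0.00735076 -0.1476857  -0.98900703  1.51639628]
 [ 0.          0.          0.          1.        ]] [[386.3417409    0.         256.27395629]
 [  0.         386.3417409  192.59728322]
 [  0.           0.           1.        ]] [[490.91172492   0.         253.49512604]
 [  0.         490.91172492 202.21238659]
 [  0.           0.           1.        ]] 0.013497225439327094 -0.0014715172351748938 0.0187
```

View pics/s1.png

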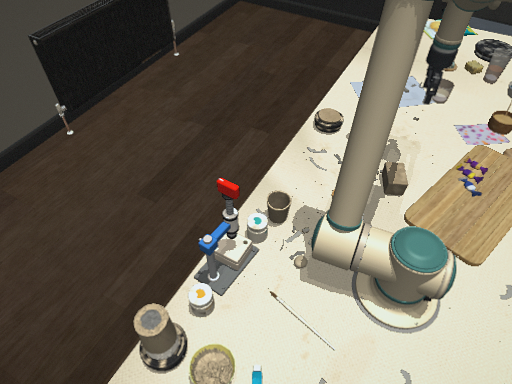

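View pics/t1.png

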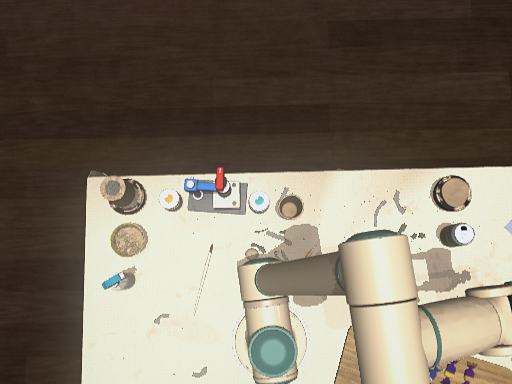

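The red handle is at about (228,188) in the scene view and (220,180) in the top view. The blue arm runs to image left (world +y), the teal jar and beaker are at -y, and the ochre jar at +y. I'll enlarge crops next.

Run:
```python
import cv2,numpy as np
s=cv2.imread('pics/s1.png');t=cv2.imread('pics/t1.png')
a=cv2.resize(s[170:300,180:300],None,fx=4,fy=4,interpolation=2)
b=cv2.resize(t[160:225,180:280],None,fx=5,fy=5,interpolation=2)[:325,:]
c=np.zeros((520,480+320,3),np.uint8);c[:,:480]=a
c[:260,480:]=cv2.resize(t[160:225,185:265],None,fx=4,fy=4,interpolation=2)
cv2.imwrite('pics/c1.png',c)
```

```text
(no output)
```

View pics/c1.png

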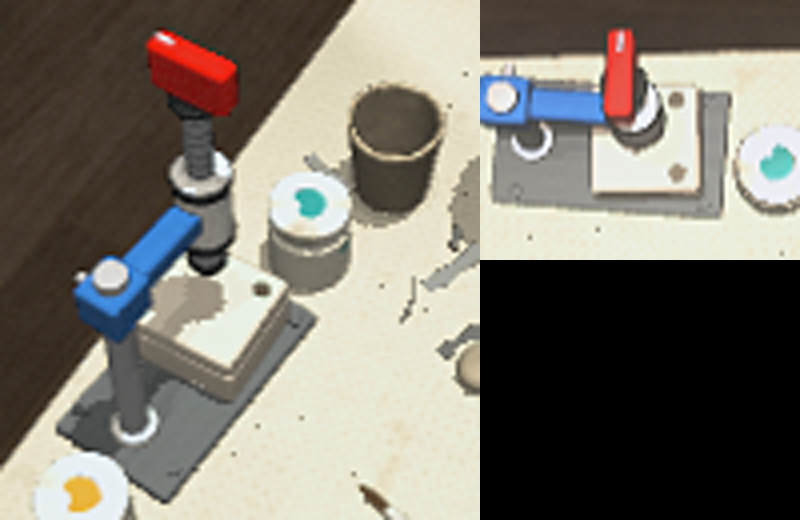

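```bash
cat >> h.py <<'E'
def ray(im,p,T=None):
    K=im['mtx'];d=np.array([(p[0]-K[0,2])/K[0,0],(p[1]-K[1,2])/K[1,1]])
    u=d.copy()
    for _ in range(10): u=d/(1+im['k1']*(u@u))
    T=im['T'] if T is None else T
    return T[:3,3],T[:3,:3]@np.r_[u,1]
def tri(rs):
    A=0;b=0
    for o,d in rs:
        d=d/np.linalg.norm(d);P=np.eye(3)-np.outer(d,d);A=A+P;b=b+P@o
    x=np.linalg.solve(A,b);return x
def atz(o,d,z): return o+d*(z-o[2])/d[2]
E
python3 - <<'E'
from h import *
a=np.load('pics/s1.png.npy',allow_pickle=True).item()['im'];b=np.load('pics/t1.png.npy',allow_pickle=True).item()['im']
print('handle top',tri([ray(a,(228.2,183.7)),ray(b,(220.2,177.5))]))
for z in(.27,.29,.31):print(z,atz(*ray(a,(228.2,183.7)),z),atz(*ray(b,(220.2,177.5)),z))
S=lambda x,y:(180+x/4,170+y/4); Tt=lambda x,y:(185+(x-480)/4,160+y/4)
print('tubetop',atz(*ray(a,S(200,175)),.205))
print('long axis',atz(*ray(a,S(162,35)),.29)-atz(*ray(a,S(225,75)),.29), atz(*ray(b,Tt(621,30)),.29)-atz(*ray(b,Tt(620,108)),.29))
for n,p in dict(b1=(730,95),b2=(722,217),b3=(492,200)).items(): print(n,atz(*ray(b,Tt(*p)),.01))
print('teal',atz(*ray(a,S(310,203)),.073),'beaker',atz(*ray(a,S(396,122)),.084))
print('colbase',atz(*ray(a,S(133,425)),.01))
print('ochre',atz(*ray(a,S(82,497)),.073))
E
```

```text
handle top [0.43798332 0.12244333 0.31050198]
0.27 [0.45889757 0.0917234  0.27      ] [0.44694953 0.12565296 0.27      ]
0.29 [0.44817498 0.10681283 0.29      ] [0.44288991 0.12421555 0.29      ]
0.31 [0.43745239 0.12190226 0.31      ] [0.43883029 0.12277815 0.31      ]
tubetop [0.43566329 0.12711781 0.205     ]
long axis [ 4.97442019e-02 -9.11533349e-03  1.11022302e-16] [ 0.05057842 -0.00128321  0.        ]
b1 [0.47778388 0.05938292 0.01      ]
b2 [0.38207243 0.06758115 0.01      ]
b3 [0.39956531 0.24545026 0.01      ]
teal [0.41345707 0.02519932 0.073     ] beaker [ 0.39026951 -0.06486313  0.084     ]
colbase [0.44984829 0.21079093 0.01      ]
ochre [0.42585427 0.29500323 0.073     ]
```

Triangulation puts the handle top at z≈0.31, so grip is about (0.437, 0.125, 0.294). That agrees with the tube top and column base, and the base plate gives a stand yaw of about -5.4°. I'll lift and move over it.

send_rows(
  steps=[1, 0, 0, -4.2, 0, 1, 0, 0, -4.2, 0, 1, 0, 0, -4.2, 0, 1, 0, 0, -4.2, 0, 1, 2.27, -3, 0, 0, 1, 2.27, -3, 0, 0, 1, 2.27, -3, 0, 0, 1, 2.27, -3, 0, 0, 1, 2.27, -3, 0, 0, 1, 2.27, -3, 0, 0, 1, 2.27, -3, 0, 0, 1, 2.27, -3, 0, 0],
)

```text
clock: 1.3
position: [0.2519, -0.2844, 0.399]
ee_rot: [-0.0, 0.994, 0.112, 0.0]
contact_force: [0.2, -0.4, 0.1]
width: 0.0855
gripper_force: 0.0
```

send_rows(
  steps=[1, 2.27, -3, 0, 0, 1, 2.27, -3, 0, 0, 1, 2.27, -3, 0, 0, 1, 2.27, -3, 0, 0, 1, 2.27, -3, 0, 0, 1, 2.27, -3, 0, 0, 1, 2.27, -3, 0, 0, 1, 2.27, -3, 0, 0, 1, 0, 0, 0, 6.1, 1, 0, 0, 0, 6.1, 1, 0, 0, 0, 6.1, 1, 0, 0, 0, 0],
)

```text
clock: 2.5
position: [0.375, -0.0114, 0.3989]
ee_rot: [-0.0, 0.999, -0.047, -0.0]
contact_force: [-0.6, -0.4, 0.7]
width: 0.0859
gripper_force: 0.0
```

send_rows(
  steps=[1, 1.2, -3.5, 0, 0, 1, 1.2, -3.5, 0, 0, 1, 1.2, -3.5, 0, 0, 1, 1.2, -3.5, 0, 0, 1, 0, 0, 0, 0],
)

```text
clock: 3.0
position: [0.4376, 0.1264, 0.3982]
ee_rot: [-0.001, 0.999, -0.044, -0.001]
contact_force: [0.2, -0.8, 0.1]
width: 0.0853
gripper_force: 0.0
```

Run:
```python
from h import *
s,i=grab('wrist','w1.png'); print(s['position'],s['ee_rot'],i['mount'],i['mtx'],i['k1'])
```

```text
[0.43756753 0.12636257 0.3982326 ] [-9.41123960e-04  9.99036305e-01 -4.38779675e-02 -5.48116762e-04] [[ 1.28022503e-03 -9.61171900e-01 -2.75947348e-01  7.05384342e-02]
 [ 9.99999102e-01  1.12094533e-03  7.34932676e-04 -6.67476901e-04]
 [-3.97074744e-04 -2.75948041e-01  9.61172472e-01 -1.43370100e-01]
 [ 0.00000000e+00  0.00000000e+00  0.00000000e+00  1.00000000e+00]] [[322.16557265   0.         253.51980785]
 [  0.         322.16557265 195.99359068]
 [  0.           0.           1.        ]] -0.06628516263716369
```

View pics/w1.png

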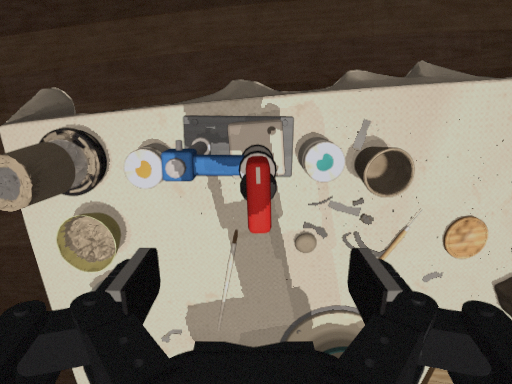

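The handle is seen from above: red spans rows ~158–232 at column ~258, with the mark toward +x. I'll zoom in for the corners.

Run:
```python
import cv2
s=cv2.imread('pics/w1.png')
cv2.imwrite('pics/w1c.png',cv2.resize(s[145:240,220:300],None,fx=6,fy=6,interpolation=2))
```

```text
(no output)
```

View pics/w1c.png

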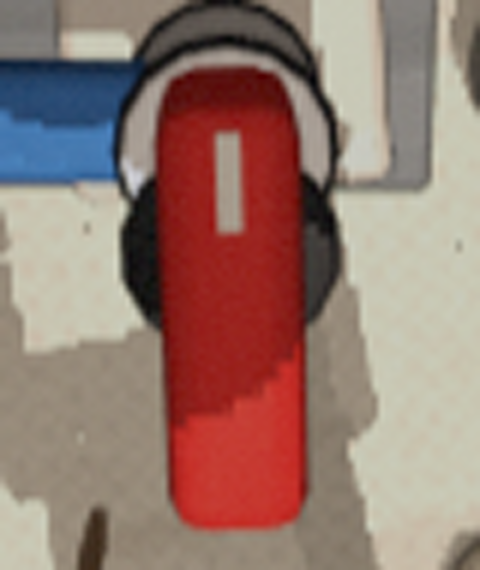

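Run:
```python
from h import *
from scipy.spatial.transform import Rotation as R
D=np.load('pics/w1.png.npy',allow_pickle=True).item();i=D['im'];s=D['s']
q=s['ee_rot'];T=np.eye(4);T[:3,:3]=R.from_quat(np.r_[q[1:],q[0]]).as_matrix();T[:3,3]=s['position'];yaw=np.degrees(np.arctan2(T[1,0],T[0,0]))
M=T@i['mount'];C=lambda x,y:(220+x/6,145+y/6)
for z in(.305,.31):
  P=[atz(*ray(i,C(*p),M),z) for p in((229,110),(238,528),(160,230),(303,230))]
  a,b=P[:2];print(z,a,b,'len',np.linalg.norm(a-b),'mid',(a+b)/2,'yaw',np.degrees(np.arctan2(*(a-b)[1::-1])),'w',np.linalg.norm(P[2]-P[3]))
for z,p in((.205,(225,150)),): print('tube',atz(*ray(i,C(*p),M),z))
print(yaw,'tilt',T[:3,2])
```

```text
0.305 [0.46497674 0.12117735 0.305     ] [0.40934979 0.1245861  0.305     ] len 0.055731289603582534 mid [0.43716326 0.12288172 0.305     ] yaw -3.506624232410359 w 0.01800988740664151
0.31 [0.46588704 0.12116445 0.31      ] [0.41143604 0.12450113 0.31      ] len 0.05455314037919089 mid [0.43866154 0.12283279 0.31      ] yaw -3.5066242324103625 w 0.017629161695278235
tube [0.43968241 0.12273383 0.205     ]
-5.029600658268494 tilt [-0.00101259  0.00192853 -0.99999763]
```

send_rows(
  steps=[1, 0, 0.35, 3, -1, 1, 0, 0, 3, 0, 1, 0, 0, 3, 0, 1, 0, 0, 2, 0, 1, 0, 0, 1, 0, 1, 0, 0, 0, 0, 1, 0, 0, 0, 0],
)

```text
clock: 3.75
position: [0.4364, 0.1192, 0.2803]
ee_rot: [0.0, 0.999, -0.039, 0.001]
contact_force: [0.9, 0.4, 1.1]
width: 0.0855
gripper_force: 0.0
```

send_rows(
  steps=[-0.4, 0, 0, 0, 0, -0.4, 0, 0, 0, 0, -1, 0, 0, 0, 0, -1, 0, 0, 0, 0, -1, 0, 0, 0, 0, -1, 0, 0, 0, 0, -1, 0, 0, 0, 0, -1, 0, 0, 0, 0],
  newtons=40,
)

```text
clock: 4.55
position: [0.4365, 0.123, 0.2796]
ee_rot: [-0.004, 0.999, -0.038, 0.001]
contact_force: [1.2, 8.1, 0.5]
width: 0.0177
gripper_force: 42.7
```

Run:
```python
from h import *
s,i=grab('scene','s2.png');j=grab('wrist','w2.png')[1]; print(s['position'],s['contact_force'],s['moment'],s['width'])
c=np.zeros((480,800,3),np.uint8)
c[:480,:400]=cv2.resize(i['color'][160:280,180:280,::-1],(400,480),interpolation=2)
c[:384,400:]=cv2.resize(j['color'][:,60:460,::-1],(400,384))
cv2.imwrite('pics/c2.png',c)
```

```text
[0.43651859 0.12299346 0.27961774] [1.21361059 8.07151259 0.48232446] [ 1.01475414 -0.10029321  0.00772724] 0.017716653836086615
```

View pics/c2.png

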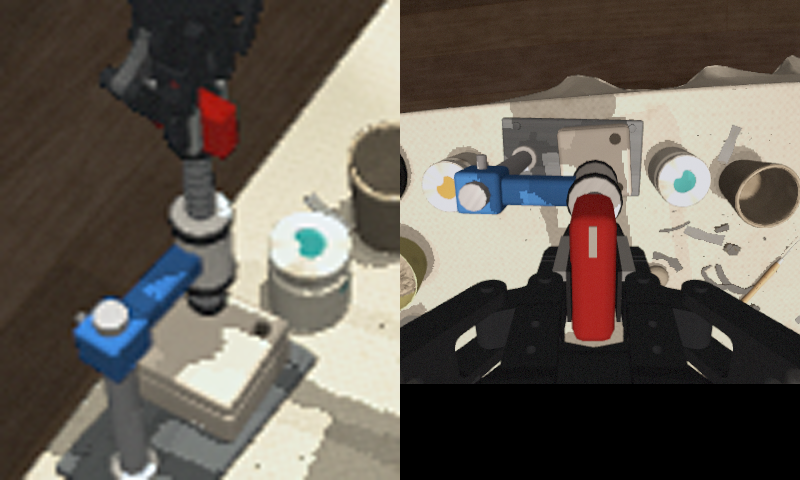

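Gripped, with an 8 N side load. I'll correct y, grip harder, then turn anticlockwise.

send_rows(
  steps=[-1, 0.1, -0.36, 0, 0, -1, 0, 0, 0, 0, -1, 0, 0, 0, 0, -1, 0, 0, 0, -4, -1, 0, 0, 0, -4, -1, 0, 0, 0, -4, -1, 0, 0, 0, -4, -1, 0, 0, 0, -4, -1, 0, 0, 0, 0],
  newtons=120,
)

```text
clock: 5.55
position: [0.4366, 0.1223, 0.2792]
ee_rot: [0.001, 0.991, 0.135, -0.001]
contact_force: [-3.5, -2.4, 1.0]
width: 0.0163
gripper_force: 117.6
```

```bash
cat >> h.py <<'E'
def st():
    s=get_state();q=s['ee_rot'];print(s['clock'],s['position'].round(4),s['contact_force'].round(1),s['moment'].round(2),'yaw',np.degrees(2*np.arctan2(q[2],q[1])).round(1),s['width'].round(4),s['gripper_force'])
E
python3 -c "
from h import *
st()"
```

```text
Traceback (most recent call last):
  File "h.py", line 18, in st
    s=get_state();q=s['ee_rot'];print(s['clock'],s['position'].round(4),s['contact_force'].round(1),s['moment'].round(2),'yaw',np.degrees(2*np.arctan2(q[2],q[1])).round(1),s['width'].round(4),s['gripper_force'])
                                                                                                                                                                            ^^^^^^^^^^^^^^^^
AttributeError: 'float' object has no attribute 'round'
```

send_rows(
  steps=[-1, 0, 0, 0, -5, -1, 0, 0, 0, -5, -1, 0, 0, 0, -5, -1, 0, 0, 0, -5, -1, 0, 0, 0, -5, -1, 0, 0, 0, -5, -1, 0, 0, 0, -5, -1, 0, 0, 0, -5, -1, 0, 0, 0, -3.5, -1, 0, 0, 0, 0, -1, 0, 0, 0, 0],
)

```text
clock: 6.65
position: [0.4377, 0.121, 0.2792]
ee_rot: [0.002, 0.872, 0.49, -0.001]
contact_force: [-0.4, -6.5, -0.4]
width: 0.0166
gripper_force: 118.0
```

```bash
sed -i "s/s\['width'\].round(4)/s['width']/" h.py; python3 -c "
from h import *
st()"
```

```text
6.65 [0.4377 0.121  0.2792] [-0.4 -6.5 -0.4] [-0.56  0.16 -1.23] yaw 58.7 0.016602030520198 117.95164704322815
```

send_rows(
  steps=[-1, -0.2, 0.13, 0, 1, -1, 0, 0, 0, 0, -1, 0, 0, 0.4, 0, -1, 0, 0, 0.4, 0, -1, 0, 0, 0.4, 0, -1, 0, 0, 0.4, 0, -1, 0, 0, 0.4, 0, -1, 0, 0, 0.4, 0, -1, 0, 0, 0, 0, -1, 0, 0, 0, 0],
)

```text
clock: 7.65
position: [0.4376, 0.1209, 0.2544]
ee_rot: [-0.0, 0.874, 0.485, -0.0]
contact_force: [2.9, -0.4, -5.7]
width: 0.0165
gripper_force: 117.2
```

```bash
python3 -c "
from h import *
st()"
```

```text
7.65 [0.4376 0.1209 0.2544] [ 2.9 -0.4 -5.7] [ 0.2  -0.63 -0.69] yaw 58.1 0.01648424486648944 117.15283513069153
```

send_rows(
  steps=[-1, 0, 0, 0.1, 0, -1, 0, 0, 0.1, 0, -1, 0, 0, 0.1, 0, -1, 0, 0, 0.1, 0, -1, 0, 0, 0.1, 0],
)

```text
clock: 8.15
position: [0.4376, 0.1209, 0.2505]
ee_rot: [0.0, 0.874, 0.485, 0.001]
contact_force: [1.4, -1.0, 1.6]
width: 0.0167
gripper_force: 118.1
```

send_rows(
  steps=[-1, 0, 0, 0.1, 0, -1, 0, 0, 0.1, 0],
)

```text
clock: 8.35
position: [0.4376, 0.1209, 0.2483]
ee_rot: [0.0, 0.874, 0.485, 0.0]
contact_force: [2.4, 0.6, 2.0]
width: 0.0164
gripper_force: 118.1
```

send_rows(
  steps=[-1, 0, 0, 0.1, 0],
)

```text
clock: 8.45
position: [0.4376, 0.1209, 0.2473]
ee_rot: [0.0, 0.874, 0.485, 0.0]
contact_force: [1.9, -0.1, 1.6]
width: 0.0164
gripper_force: 118.1
```

send_rows(
  steps=[-1, 0, 0, 0.1, 0],
)

```text
clock: 8.55
position: [0.4376, 0.1209, 0.2463]
ee_rot: [0.0, 0.874, 0.485, 0.0]
contact_force: [3.2, -0.7, 0.5]
width: 0.0163
gripper_force: 118.1
```

send_rows(
  steps=[-1, 0, 0, 0.1, 0, -1, 0, 0, 0.1, 0],
)

```text
clock: 8.75
position: [0.4376, 0.1209, 0.2443]
ee_rot: [0.0, 0.874, 0.485, 0.0]
contact_force: [2.5, 0.8, 2.0]
width: 0.0165
gripper_force: 118.1
```

send_rows(
  steps=[-1, 0, 0, 0.1, 0],
)

```text
clock: 8.85
position: [0.4376, 0.1209, 0.2433]
ee_rot: [0.0, 0.874, 0.485, 0.0]
contact_force: [2.9, 0.2, 1.1]
width: 0.0165
gripper_force: 118.1
```

send_rows(
  steps=[-1, 0, 0, 0.1, 0, -1, 0, 0, 0.1, 0],
)

```text
clock: 9.05
position: [0.4376, 0.1209, 0.2413]
ee_rot: [0.0, 0.874, 0.485, 0.0]
contact_force: [3.3, 0.2, 2.9]
width: 0.0162
gripper_force: 118.1
```

send_rows(
  steps=[-1, 0, 0, 0.1, 0],
)

```text
clock: 9.15
position: [0.4376, 0.1209, 0.2403]
ee_rot: [0.0, 0.874, 0.485, 0.0]
contact_force: [3.2, 0.7, 2.2]
width: 0.0165
gripper_force: 118.1
```

send_rows(
  steps=[-1, 0, 0, 0.1, 0, -1, 0, 0, 0.1, 0],
)

```text
clock: 9.35
position: [0.4376, 0.1209, 0.2383]
ee_rot: [0.0, 0.874, 0.485, 0.0]
contact_force: [3.5, 1.1, 2.0]
width: 0.0168
gripper_force: 118.1
```

send_rows(
  steps=[-1, 0, 0, 0.1, 0],
)

```text
clock: 9.45
position: [0.4375, 0.1209, 0.2373]
ee_rot: [0.0, 0.874, 0.485, 0.0]
contact_force: [4.2, 1.0, 1.8]
width: 0.0164
gripper_force: 118.1
```

send_rows(
  steps=[-1, 0, 0, 0.1, 0, -1, 0, 0, 0.1, 0],
)

```text
clock: 9.65
position: [0.4375, 0.1209, 0.2353]
ee_rot: [0.0, 0.874, 0.485, 0.0]
contact_force: [4.7, 1.8, 2.7]
width: 0.0162
gripper_force: 118.1
```

send_rows(
  steps=[-1, 0, 0, 0.1, 0],
)

```text
clock: 9.75
position: [0.4375, 0.1209, 0.2343]
ee_rot: [0.0, 0.874, 0.485, 0.0]
contact_force: [4.2, 1.1, 1.4]
width: 0.0163
gripper_force: 118.1
```

send_rows(
  steps=[-1, 0, 0, 0.1, 0, -1, 0, 0, 0.1, 0],
)

```text
clock: 9.95
position: [0.4376, 0.1209, 0.2326]
ee_rot: [0.0, 0.874, 0.485, 0.0]
contact_force: [4.0, 0.5, 5.1]
width: 0.0162
gripper_force: 118.4
```

send_rows(
  steps=[-1, 0, 0, 0.1, 0],
)

```text
clock: 10.05
position: [0.4376, 0.1209, 0.2319]
ee_rot: [0.0, 0.874, 0.485, 0.0]
contact_force: [3.0, 0.9, 7.5]
width: 0.0164
gripper_force: 119.1
```

send_rows(
  steps=[-1, 0, 0, 0.09, 0],
)

```text
clock: 10.15
position: [0.4376, 0.1209, 0.2313]
ee_rot: [0.0, 0.874, 0.485, 0.001]
contact_force: [3.8, 1.5, 9.0]
width: 0.0164
gripper_force: 119.4
```

send_rows(
  steps=[-1, 0, 0, 0, 0],
)

```text
clock: 10.25
position: [0.4376, 0.1209, 0.2313]
ee_rot: [0.0, 0.874, 0.485, 0.001]
contact_force: [3.1, 0.3, 7.4]
width: 0.0163
gripper_force: 119.1
```

send_rows(
  steps=[-1, 0, 0, 0, 0],
)

```text
clock: 10.35
position: [0.4376, 0.1209, 0.2313]
ee_rot: [0.0, 0.874, 0.485, 0.001]
contact_force: [4.0, 0.7, 6.8]
width: 0.0162
gripper_force: 119.1
```

```bash
python3 -c "
from h import *
st();print(get_state()['position'])"
```

```text
10.35 [0.4376 0.1209 0.2313] [4.  0.7 6.8] [ 0.35 -0.61 -0.68] yaw 58.1 0.016215110838844634 119.06872272491455
[0.43757285 0.12087902 0.23131225]
```

send_rows(
  steps=[-1, 0, 0, 0, 4, -1, 0, 0, 0, 4, -1, 0, 0, 0, 4, -1, 0, 0, 0, 4, -1, 0, 0, 0, 0],
)

```text
clock: 10.85
position: [0.4371, 0.1213, 0.2313]
ee_rot: [-0.0, 0.933, 0.359, 0.0]
contact_force: [2.7, 3.0, 7.7]
width: 0.0166
gripper_force: 118.9
```

```bash
python3 -c "
from h import *
st();print(get_state()['position'])"
```

```text
10.85 [0.4371 0.1213 0.2313] [2.7 3.  7.7] [ 0.49 -0.53 -0.03] yaw 42.1 0.016571486491145725 118.93494129180908
[0.43706603 0.12128585 0.23129659]
```

send_rows(
  steps=[-1, 0.07, -0.07, 0, 4, -1, 0, 0, 0, 4, -1, 0, 0, 0, 4, -1, 0, 0, 0, 4, -1, 0, 0, 0, 4, -1, 0, 0, 0, 4, -1, 0, 0, 0, 0],
)

```text
clock: 11.55
position: [0.4366, 0.1221, 0.2313]
ee_rot: [-0.0, 0.987, 0.158, -0.0]
contact_force: [0.8, 2.5, 8.8]
width: 0.0164
gripper_force: 119.1
```

```bash
python3 -c "
from h import *
st();print(get_state()['position'])"
```

```text
11.55 [0.4366 0.1221 0.2313] [0.8 2.5 8.8] [ 0.47 -0.35 -0.01] yaw 18.1 0.01640569688203634 119.07767057418823
[0.43657698 0.12214361 0.23128219]
```

send_rows(
  steps=[-1, 0.03, -0.06, 0, 4, -1, 0, 0, 0, 4, -1, 0, 0, 0, 4, -1, 0, 0, 0, 4, -1, 0, 0, 0, 4, -1, 0, 0, 0, 3.5, -1, 0, 0, 0, 0, -1, 0, 0, 0, 0],
)

```text
clock: 12.35
position: [0.4365, 0.1231, 0.2313]
ee_rot: [-0.0, 0.999, -0.046, -0.001]
contact_force: [0.2, 3.3, 8.7]
width: 0.0164
gripper_force: 119.2
```

```bash
python3 -c "
from h import *
st();print(get_state()['position'])"
```

```text
12.35 [0.4365 0.1231 0.2313] [0.2 3.3 8.7] [ 0.53 -0.27 -0.03] yaw -5.3 0.016421549223769698 119.16311860084534
[0.43649095 0.12310791 0.23129914]
```

No stop torque yet, so I'll turn a bit more until it builds.

send_rows(
  steps=[-1, 0, 0, 0, 1.5, -1, 0, 0, 0, 0],
)

```text
clock: 12.55
position: [0.4365, 0.1232, 0.2313]
ee_rot: [-0.0, 0.998, -0.059, -0.001]
contact_force: [1.2, 2.8, 8.4]
width: 0.0168
gripper_force: 119.1
```

```bash
python3 -c "
from h import *
st();print(get_state()['position'])"
```

```text
12.55 [0.4365 0.1232 0.2313] [1.2 2.8 8.4] [ 0.53 -0.29  0.01] yaw -6.8 0.016784717293765333 119.11911606788635
[0.43647917 0.12316514 0.23128463]
```

Run:
```python
from h import *
j=grab('wrist','w3.png')[1]; i=get_image('scene')
o=cv2.imread('pics/w2.png')
f=lambda a:cv2.resize(a[160:360,160:360],(400,400),interpolation=2)
cv2.imwrite('pics/c3.png',np.hstack([f(o),f(j['color'][:,:,::-1])]))
```

```text
(no output)
```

View pics/c3.png

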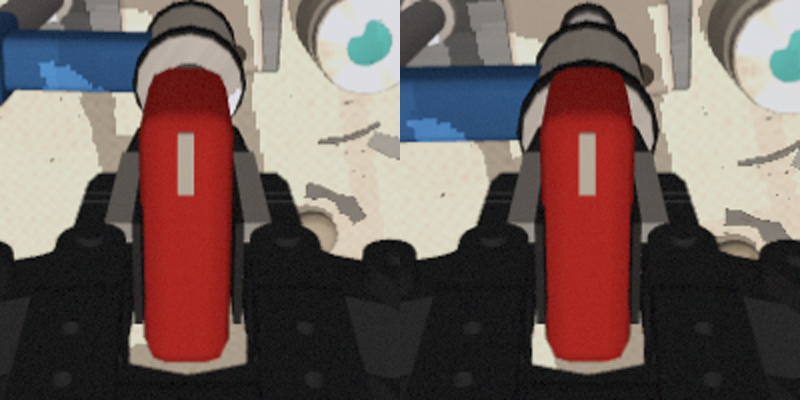

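The handle is still aligned in the pads with no slip. I'll continue to the stop.

send_rows(
  steps=[-1, 0, 0, 0, 1.5, -1, 0, 0, 0, 0],
)

```text
clock: 12.85
position: [0.4365, 0.1232, 0.2313]
ee_rot: [-0.0, 0.997, -0.071, -0.0]
contact_force: [0.0, 2.4, 9.1]
width: 0.0166
gripper_force: 119.3
```

```bash
python3 -c "
from h import *
st();print(get_state()['position'],get_state()['qpos'])"
```

```text
12.85 [0.4365 0.1232 0.2313] [0.  2.4 9.1] [ 0.61 -0.32  0.68] yaw -8.2 0.01663732936602772 119.25662755966187
[0.43649846 0.12324116 0.23131796] [1.20737805e-01 9.16254633e-02 1.74278708e+00 1.05136378e-03
 1.30790834e+00 1.83399144e+00]
```

send_rows(
  steps=[-1, 0, 0, 0, 1, -1, 0, 0, 0, 0],
)

```text
clock: 13.05
position: [0.4365, 0.1232, 0.2313]
ee_rot: [-0.0, 0.997, -0.079, -0.0]
contact_force: [0.5, 3.2, 8.5]
width: 0.0164
gripper_force: 120.1
```

```bash
python3 -c "
from h import *
st();print(get_state()['position'])"
```

```text
13.05 [0.4365 0.1232 0.2313] [0.5 3.2 8.5] [ 0.71 -0.25  1.52] yaw -9.0 0.016378548349082794 120.13787984848022
[0.43647704 0.12322567 0.23129988]
```

At the stop (1.5 N m). I'll relax the twist and push slightly, then release.

send_rows(
  steps=[-1, 0, 0, 0, -1.3, -1, 0, 0.1, -0.1, 0, -1, 0, 0, 0, 0, -1, 0, 0, 0, 0],
)

```text
clock: 13.45
position: [0.4365, 0.1232, 0.2314]
ee_rot: [-0.001, 0.998, -0.069, -0.001]
contact_force: [2.4, 6.2, 3.5]
width: 0.0163
gripper_force: 118.7
```

```bash
python3 -c "
from h import *
st();print(get_state()['position'])"
```

```text
13.45 [0.4365 0.1232 0.2314] [2.4 6.2 3.5] [ 0.93 -0.57  0.52] yaw -7.9 0.016346990954965765 118.67526054382324
[0.43645252 0.12319143 0.23139821]
```

The lock holds. I'll undo the side offset and open.

send_rows(
  steps=[-1, 0, -0.3, -0.04, 0, -1, 0, 0, 0, 0, -0.2, 0, 0, 0, 0, 0, 0, 0, 0, 0, 0.5, 0, 0, 0, 0, 1, 0, 0, 0, 0, 1, 0, 0, 0, 0, 1, 0, 0, 0, 0, 1, 0, 0, 0, 0],
  newtons=30,
)

```text
clock: 14.35
position: [0.4376, 0.1244, 0.2317]
ee_rot: [0.0, 0.997, -0.071, -0.0]
contact_force: [-1.2, 0.3, 0.5]
width: 0.085
gripper_force: 0.0
```

```bash
python3 -c "
from h import *
st()"
```

```text
14.35 [0.4376 0.1244 0.2317] [-1.2  0.3  0.5] [-0.02 -0.02  0.04] yaw -8.1 0.08502931606617191 0.0
```

send_rows(
  steps=[1, 0, 0, -1, 0, 1, 0, 0, -2, 0, 1, 0, 0, -4, 0, 1, 0, 0, -4, 0, 1, 0, 0, -4, 0, 1, 0, 0, 0, 0, 1, 0, 0, 0, 0],
)

```text
clock: 15.05
position: [0.438, 0.1245, 0.3831]
ee_rot: [-0.0, 0.997, -0.071, 0.001]
contact_force: [-0.5, -0.7, -0.7]
width: 0.0852
gripper_force: 0.0
```

Run:
```python
from h import *
st();i=grab('scene','s4.png')[1];j=grab('wrist','w4.png')[1]
c=np.zeros((480,800,3),np.uint8)
c[:480,:400]=cv2.resize(i['color'][180:300,180:280,::-1],(400,480),interpolation=2)
c[:400,400:]=cv2.resize(j['color'][80:240,170:330,::-1],(400,400),interpolation=2)
cv2.imwrite('pics/c4.png',c)
```

```text
15.05 [0.438  0.1245 0.3831] [-0.5 -0.7 -0.7] [ 0.02 -0.06 -0.02] yaw -8.1 0.08519056688727362 0.0
```

View pics/c4.png

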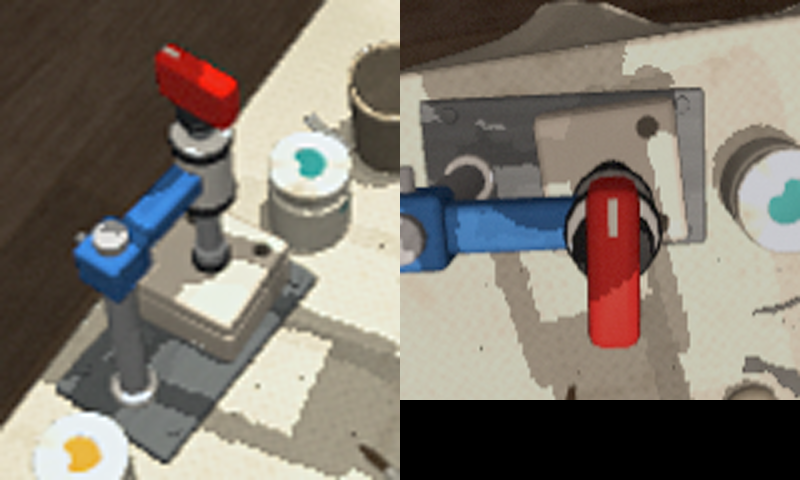

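The handle is back at its locked angle, the foot is on the mould, the jars and beaker haven't moved, and the robot is clear.

```bash
python3 -c "
from rig import *
print(sign_off())"
```

```text
the job is handed in; nothing more can be done
None
```

The mould is clamped and the job is handed in at about 15 s: I unlocked the post, slid it about 2.2 mm past first touch (roughly 8 N by spring travel; the force itself was not read after release), turned the handle back to its stop to lock it, and let go; a light upward check before release showed the lock holding, and the last pictures show the jars and beaker undisturbed.

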